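Power up the engraving bench in order

TASK

Power up the bench at the grey switch box with light fingertip presses, each on the far, raised end of an ivory paddle until it rocks fully over: first the main switch (the paddle that stands alone, to the left of the round meter), then the dust extractor (the nearest of the three paddles to the right of the meter), and last the rotary tool (the paddle at the right-hand end). Leave the lamp's paddle, between those last two, off. Do not lift the box or push it along the bench, and leave the other things on the bench as they are; left and right are as seen from the robot, facing the low front of the box.

Things in the scene. Friction and masses are not known exactly. Their poses are not given: they have to be found in the camera images.
- switch_box: loose grey steel switch box, 2 kg, 300 mm wide (y, + is left), 160 deep (x, + is far). Panel slopes up away from the robot by 10 degrees: 45 mm high in front, 59 mid, 73 at the back. Origin: centre of the underside. Panel, left to right: main paddle, flat round 58 mm meter, extractor, lamp and rotary tool paddles (raised ends 11 mm above the panel). A push over 30 N is too hard
- main_switch (a joint): main switch: ivory rocker paddle 66 mm long (box x), 33 wide, pivot at its middle, 6 mm above the panel. 0 rad = off (far end raised), 0.20 = on (far end in). Stays where it is left; 3 to 5 N near an end rocks it; firm stops at 0 and 0.20. Alone at the left of the meter
- extractor_switch (a joint): dust extractor switch: the same kind of paddle with the same values, first to the right of the meter
- lamp_switch (a joint): lamp switch: the same kind of paddle, second to the right of the meter, off at the start and to be left off
- rotary_switch (a joint): rotary tool switch: the same kind of paddle, third to the right of the meter, at the right-hand end
- main_on (a point): centre of the raised far half of the main paddle, on its top surface, 22 mm from the pivot; pressing here moves it down about 4 mm from off to on. Across the box (its y, from the middle) the paddles lie at: main +105 mm, extractor -20, lamp -68, rotary -116
- extractor_on (a point): the same spot on the dust extractor's paddle
- lamp_on (a point): the same spot on the lamp's paddle
- rotary_on (a point): the same spot on the rotary tool's paddle
- screwdriver: screwdriver with a red handle, 180 mm long, lying in front of the box; bystander. Origin near the middle of its length, on the table
- tape_roll: roll of red tape lying flat, 68 mm across, 19 mm high, to the left of the box; bystander. Origin: centre of the underside
- oil_bottle: white oil bottle with black cap, 42 mm across, 105 mm tall, standing to the right of the box; bystander. Origin: centre of the underside
- collet_nut: small steel collet nut, 22 mm across, 22 mm high, behind the box; bystander. Origin: centre of the underside
- bit_cup: open aluminium cup, 60 mm across, 62 mm tall, behind the box; bystander. Origin: centre of the underside
- rotary_tool: cordless rotary tool, grey and black, about 195 mm long, 50 mm high, lying on the left of the bench; bystander. Origin: underside, near its middle
- scissors: scissors with blue handles, about 185 mm long, 11 mm high, lying on the right of the bench; bystander. Origin: underside, near the pivot

How it is judged:
By the outcome, as a careful person would: the job done as asked, in the order asked, and still so for the second after the job is handed in, with the robot touching nothing.
It also fails if it takes over 42 s, if anything falls off the work surface, if the arm or the gripper's body presses on something with over 40 N, if the wrist force passes 120 N, or if a joint passes its speed limit or range.

ROBOT

A 6-joint arm with a two-finger parallel gripper is mounted at the origin on the work surface. World frame = base frame: x ahead of the robot, y to its left, z up, the work surface at z = 0. Lengths are in m, angles in rad, forces in N, time in s.
With the tool pointing down it reaches from about 0.425 to 1.125 m from the base axis. Payload 14.9 kg.
Tool frame: the origin (TCP) lies midway between the tips of the shut fingers; the grasp point (between the pads) lies 19 mm behind it (env.tcp_to_grasp is the distance from the TCP to the grasp point, in m); z points along the fingers, y is the line along which they close (so a half turn about z gives the same grasp; the last joint's range is limited). The gripper opens to 91 mm and grips with 3 to 60 N. Pads are 32 mm wide; open, the fingers measure 118 mm over their backs; the gripper's body (76 mm by 178 mm) begins 60 mm behind the grasp point.
Start: joints at [-1.304, 0.379, 1.734, -0, 1.028, -0.033], TCP at [0.207, -0.669, 0.214] pointing down, gripper open.
Joint ranges: [-2.77, 2.77], [-0.74, 2.19], [0, 2.66], [-1.06, 4.2], [0.31, 2.87], [-3.08, 3.08]. Speed limits (rad/s): [1.89, 1.89, 2.39, 3.14, 3.14, 3.14].

INTERFACE

Orientations are given as a 3x3 rotation matrix whose columns are the frame's x, y, z axes.
In Python, from rig import env gives the robot as it stands.
- The arm moves only by the tool carry_out, never from a script. Its arguments are lists of equal length, an entry for each row: "translation": the shift along the world's x, y, z in units of 800 mm (1.0 is 800 mm), a list of three; "turn": the turn, a rotation vector about the world's x, y, z in units of pi rad (1.0 is pi rad), a list of three; "gripper": the opening, from 0 (shut) to 1 (fully open). In form: {"translation": [[x, y, z], ...], "turn": [[wx, wy, wz], ...], "gripper": [gripper, ...]}. A call has 1 to 8 rows; each row is the pose to reach, as a shift and turn from the pose commanded when the call began, turning the shorter way round; what a row does not reach only later rows make up. A row lasts 1/12 s, in which the tool goes at most 41.7 mm and 7.16 degrees, less where a joint would pass 70% of its speed; a pose out of reach is approached as far as the arm can. A call with a number of a shift or a turn outside -1 to 1 is refused whole. A call with a gripper value outside its range is refused whole. The fingers move at their own pace and stop on an object; the grip force is fixed at half the most. Time passes only in rows, so rows that repeat a pose let the fingers close. It gives the time, the measured TCP pose, the force, the opening and the grip force at its end, in the units of the state.
- env.observe(): the state, without advancing time (a new reading comes with each control period).
- env.grab_frame(name): name is "scene" or "top"; returns the picture (420x560x3 uint8, red, green, blue); there is no depth.
- env.camera_model(name): a dict with "fx", "fy", "cx", "cy" (pixels), "dist" ([k1, k2, p1, p2, k3] as OpenCV has them; the pictures are not rectified), "pose" (4x4, takes a point from camera to world coordinates). Camera axes: x right, y up, looking along -z (the intrinsics and any distortion apply to the point x, -y, -z); pixel columns grow to the right and rows downward; lengths in m; the calibration is good to about 2 mm. A picture is of the moment at which its call begins. camera_model takes no time and is no camera call.
- env.sign_off(): hands the job in; it is judged then, once.
The state is a dict: "t": time; "joints": joint angles; "qd": joint speeds; "tau": joint torques, N m; "ee_pos": TCP position; "ee_rot": TCP orientation; "ft_force": force on the tool from outside, world axes, zero at the start; "wrist_torque": the same for the moment, N m; "opening": finger opening in m; "finger_force": force on a finger pad.
Only numpy, scipy, OpenCV 4.12 (cv2) and the standard library are available. Lean on these libraries where they do the work, as an engineer would, in place of code of your own. Each camera call takes 0.05 s, during which the arm holds its last target. There are 200 camera calls.

## Working session

There is one attempt and no reset: what is moved stays moved. The work goes in short steps, Python scripts to look and compute and a tool call to move; the robot and the scene stay as the last step left them, time stands still between calls to the robot, and variables do not carry over. Pictures are saved under pics/ and viewed, at most 10 in all, crops included, and the job is handed in when it is done.

Besides the shell and the picture viewer there is one more tool, called after ">>>" as a command line: name --argument value ..., lists and objects as JSON in quotes. carry_out: Moves the arm, as the interface text tells. Shifts and turns lie within -1 to 1; 1 stands for 800 mm of shift or pi rad of turn. Its arguments: {"type":"object","properties":{"translation":{"type":"array"},"turn":{"type":"array"},"gripper":{"type":"array"}},"required":["translation","turn","gripper"]}

```bash
mkdir -p pics; ls; python3 - <<'E'
from rig import env
import cv2
for n in("scene","top"):
    cv2.imwrite(f"pics/{n}0.png",env.grab_frame(n)[:,:,::-1]); m=env.camera_model(n); print(n,m)
s=env.observe();print(s['t'],s['ee_pos'],s['ee_rot'],s['ft_force'],s['opening'])
E
```

```text
pics
scene {'fx': 456.09238185779685, 'fy': 456.09238185779685, 'cx': 277.27161203502766, 'cy': 202.31840788036104, 'dist': array([-0.0126967,  0.       ,  0.       ,  0.       ,  0.       ]), 'pose': array([[-0.49424276, -0.6732792 ,  0.54992656,  1.34491028],
       [ 0.8693217 , -0.38135086,  0.31440626,  0.45682287],
       [-0.00196823,  0.63345611,  0.77377612,  1.20545817],
       [ 0.        ,  0.        ,  0.        ,  1.        ]])}
top {'fx': 416.1192839858575, 'fy': 416.1192839858575, 'cx': 282.6729935707214, 'cy': 209.4897155154564, 'dist': array([-0.00719806,  0.        ,  0.        ,  0.        ,  0.        ]), 'pose': array([[ 1.39326010e-02,  9.92042409e-01, -1.25130899e-01,
         4.13570290e-01],
       [-9.99901512e-01,  1.40342679e-02, -6.90471717e-05,
         7.41271728e-03],
       [ 1.68762284e-03,  1.25119538e-01,  9.92140239e-01,
         1.21203442e+00],
       [ 0.00000000e+00,  0.00000000e+00,  0.00000000e+00,
         1.00000000e+00]])}
0.1 [ 0.20662107 -0.66842996  0.21334021] [[ 9.55388082e-01  2.95353231e-01 -2.85861714e-04]
 [ 2.95353369e-01 -9.55387622e-01  9.38029921e-04]
 [ 3.94142428e-06 -9.80612828e-04 -9.99999519e-01]] [-0.26645521 -0.67912876  0.57932728] 0.09122079281357394
```

View pics/scene0.png

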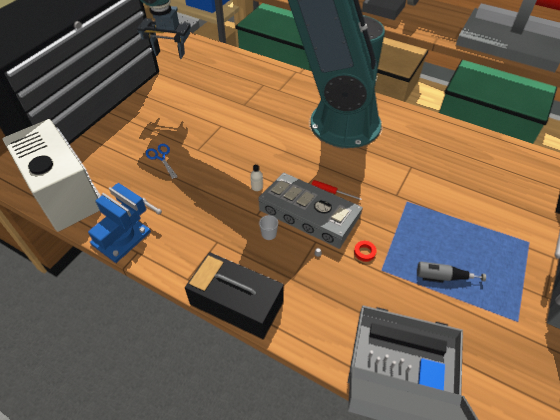

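View pics/top0.png

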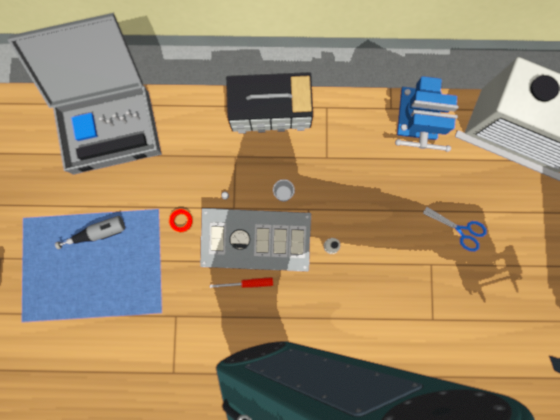

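The box sits at about (256,240) in the top view. The main paddle is near (216,238), the meter (240,239), and the three right-hand paddles at about x=262, 280 and 298. In the scene view the box is near (310,210). I'll enlarge both.

```bash
python3 - <<'E'
import cv2,numpy as np
a=cv2.imread("pics/top0.png")[195:285,190:350]; b=cv2.imread("pics/scene0.png")[165:255,245:375]
cv2.imwrite("pics/c1.png",cv2.resize(a,None,fx=5,fy=5,interpolation=cv2.INTER_CUBIC))
cv2.imwrite("pics/c2.png",cv2.resize(b,None,fx=6,fy=6,interpolation=cv2.INTER_CUBIC))
E
```

```text
(no output)
```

View pics/c1.png

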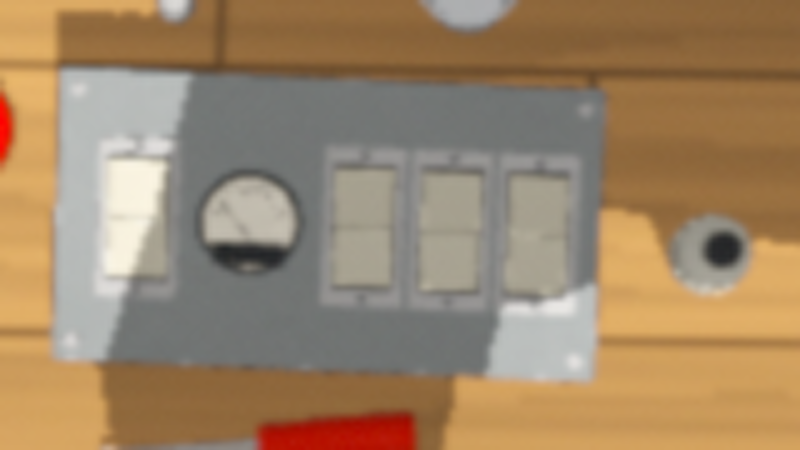

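View pics/c2.png

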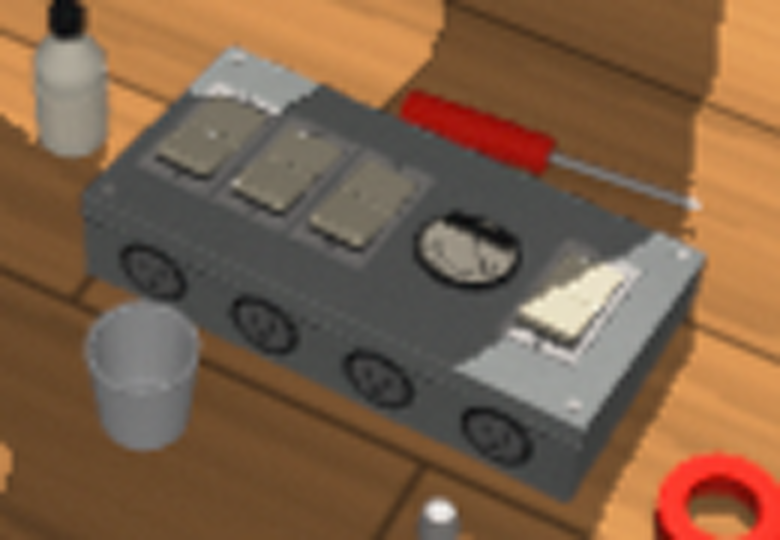

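The crops show the panel corners, corner screws, meter and paddle far edges clearly in both views, with all four paddles raised at the far end. Next I'll triangulate matching points.

```bash
cat > h.py <<'E'
import numpy as np,cv2
from rig import env
def PK(n):
    m=env.camera_model(n);K=np.array([[m['fx'],0,m['cx']],[0,m['fy'],m['cy']],[0,0,1]])
    T=np.linalg.inv(m['pose']);T=np.diag([1,-1,-1,1])@T
    return K,m['dist'],T
def tri(pt,ps):
    o=[]
    for n,p in(("top",pt),("scene",ps)):
        K,d,T=PK(n);o.append((T[:3],cv2.undistortPoints(np.float64(p).reshape(-1,1,2),K,d).reshape(-1,2).T))
    X=cv2.triangulatePoints(o[0][0],o[1][0],o[0][1],o[1][1]);return (X[:3]/X[3]).T
def proj(n,X):
    K,d,T=PK(n);return cv2.projectPoints(np.float64(X),cv2.Rodrigues(T[:3,:3])[0],T[:3,3],K,d)[0].reshape(-1,2)
E
python3 - <<'E'
from h import *
top=np.float64([(62,68),(604,90),(593,380),(54,358),(78,90),(586,110),(574,362),(69,341),(248,221),(136,157),(364,168),(453,173),(541,177)])
sc=np.float64([(583,428),(85,205),(236,46),(705,258),(573,405),(108,188),(238,62),(683,253),(468,248),(548,330),(338,240),(260,203),(180,168)])
top=(top+.5)/5-.5+[190,195]; sc=(sc+.5)/6-.5+[245,165]
X=tri(top,sc)
print(np.round(X*1000,1))
from scipy.optimize import least_squares
L=np.array([(80,150,73),(80,-150,73),(-80,-150,45),(-80,150,45)])/1000.
def W(p,L):
    c,s=np.cos(p[2]),np.sin(p[2]);return L@np.array([[c,-s,0],[s,c,0],[0,0,1]]).T+[p[0],p[1],p[3]]
f=lambda p:np.r_[proj("top",W(p,L))-top[:4],proj("scene",W(p,L))-sc[:4]].ravel()
r=least_squares(f,[.5,0,0,0]);print(r.x,np.round(f(r.x).reshape(-1,2),1).tolist())
c,s=np.cos(np.radians(10)),np.sin(np.radians(10))
# paddle centre: pivot 6mm above mid panel; on point height ~10 above panel
for y in(105,-20,-68,-116):
    for u,n in((33,11),(22,10)):
        print(y,u,np.round(1000*W(r.x,np.array([[u*c-n*s,y,59+u*s+n*c]])/1000.),1))
E
```

```text
[[557.6 230.8  71.9]
 [550.2 -68.5  63.2]
 [389.9 -64.2  42.4]
 [398.5 235.3  39. ]
 [546.  220.9  70.9]
 [538.6 -59.2  70.7]
 [400.5 -55.1  43.3]
 [408.2 225.4  47.8]
 [475.1 126.6  63.9]
 [508.9 188.6  70.5]
 [505.1  63.5  64.6]
 [502.9  14.4  64.3]
 [501.9 -35.2  63.8]]
[ 0.4740711   0.0833006  -0.02472372 -0.00500942] [[-0.1, 0.2], [-0.3, -0.0], [-0.5, 0.1], [-0.1, 0.3], [-0.2, 0.8], [-0.5, -1.0], [-0.7, 0.5], [0.0, -0.3]]
105 33 [[507.2 187.5  70.6]]
105 22 [[496.6 187.8  67.7]]
-20 33 [[504.2  62.6  70.6]]
-20 22 [[493.5  62.8  67.7]]
-68 33 [[503.   14.6  70.6]]
-68 22 [[492.3  14.8  67.7]]
-116 33 [[501.8 -33.4  70.6]]
-116 22 [[491.1 -33.2  67.7]]
```

>>> carry_out --translation '[[0.43,0.46,0],[0.43,0.46,0],[0.43,0.46,0],[0.43,0.46,0],[0.43,0.46,0],[0.43,0.46,0],[0.43,0.46,0],[0.43,0.46,0]]' --turn '[[0,0,-0.103],[0,0,-0.103],[0,0,-0.103],[0,0,-0.103],[0,0,-0.103],[0,0,-0.103],[0,0,-0.103],[0,0,-0.103]]' --gripper '[0,0,0,0,0,0,0,0]'

```text
t: 0.77
ee_pos: [0.4353, -0.4235, 0.2138]
ee_rot: [[1.0, -0.024, -0.0], [-0.024, -1.0, 0.0], [-0.0, -0.0, -1.0]]
ft_force: [0.7, -1.5, -0.5]
opening: 0.0406
finger_force: 0.0
```

>>> carry_out --translation '[[0.07,0.764,0],[0.07,0.764,0],[0.07,0.764,0],[0.07,0.764,0],[0.07,0.764,0],[0.07,0.764,0],[0.07,0.764,0],[0.07,0.764,0]]' --turn '[[0,0,0],[0,0,0],[0,0,0],[0,0,0],[0,0,0],[0,0,0],[0,0,0],[0,0,0]]' --gripper '[0,0,0,0,0,0,0,0]'

```text
t: 1.43
ee_pos: [0.4643, -0.0914, 0.2139]
ee_rot: [[1.0, -0.024, 0.0], [-0.024, -1.0, 0.0], [0.0, -0.0, -1.0]]
ft_force: [2.0, 0.1, -0.0]
opening: 0.0003
finger_force: 0.0
```

>>> carry_out --translation '[[0.032,0.349,0],[0.032,0.349,0],[0.032,0.349,0],[0.032,0.349,0],[0.032,0.349,0],[0.032,0.349,0],[0.032,0.349,0],[0.032,0.349,0]]' --turn '[[0,0,0],[0,0,0],[0,0,0],[0,0,0],[0,0,0],[0,0,0],[0,0,0],[0,0,0]]' --gripper '[0,0,0,0,0,0,0,0]'

```text
t: 2.1
ee_pos: [0.4906, 0.1901, 0.214]
ee_rot: [[1.0, -0.02, 0.0], [-0.02, -1.0, 0.001], [0.0, -0.001, -1.0]]
ft_force: [0.2, -0.1, 0.9]
opening: 0.0005
finger_force: 0.0
```

>>> carry_out --translation '[[0,0,-0.04],[0,0,-0.08],[0,0,-0.12],[0,0,-0.13],[0,0,-0.14],[0,0,-0.145],[0,0,-0.15],[0,0,-0.15]]' --turn '[[0,0,0],[0,0,0],[0,0,0],[0,0,0],[0,0,0],[0,0,0],[0,0,0],[0,0,0]]' --gripper '[0,0,0,0,0,0,0,0]'

```text
t: 2.77
ee_pos: [0.4909, 0.1859, 0.0945]
ee_rot: [[1.0, -0.024, 0.001], [-0.024, -1.0, 0.0], [0.001, -0.0, -1.0]]
ft_force: [0.4, -0.2, 0.7]
opening: 0.0005
finger_force: 0.0
```

```bash
cat > look.py <<'E'
import sys
from h import *
a=env.grab_frame("top")[195:285,180:330,::-1]; b=env.grab_frame("scene")[165:255,245:375,::-1]
r=lambda x:cv2.resize(x,(600,int(600*x.shape[0]/x.shape[1])),interpolation=cv2.INTER_CUBIC)
cv2.imwrite(sys.argv[1],cv2.resize(np.vstack([r(a),r(b)]),(450,582)))
E
python3 look.py pics/d1.png
```

```text
(no output)
```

View pics/d1.png

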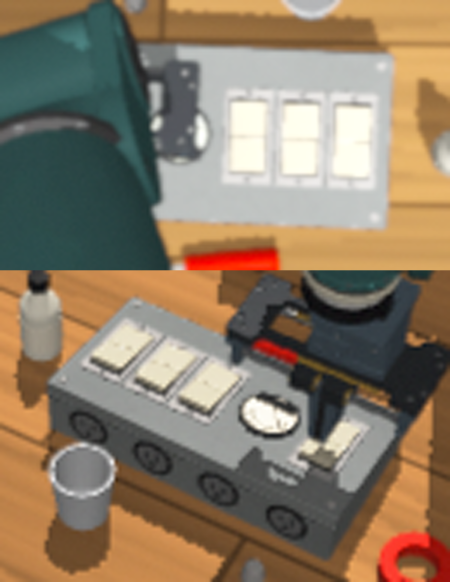

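The lower half shows the fingertips at about (325,430), hovering over the far half of the main paddle at (325,455). They are aligned, so I'll press gently.

>>> carry_out --translation '[[0,0,-0.01],[0,0,-0.018],[0,0,-0.02],[0,0,-0.0215],[0,0,-0.023],[0,0,-0.0245],[0,0,-0.026],[0,0,-0.026]]' --turn '[[0,0,0],[0,0,0],[0,0,0],[0,0,0],[0,0,0],[0,0,0],[0,0,0],[0,0,0]]' --gripper '[0,0,0,0,0,0,0,0]'

```text
t: 3.53
ee_pos: [0.4907, 0.1859, 0.0732]
ee_rot: [[1.0, -0.024, 0.001], [-0.024, -1.0, 0.0], [0.001, -0.0, -1.0]]
ft_force: [0.7, -0.8, 0.8]
opening: 0.0003
finger_force: 0.9
```

>>> carry_out --translation '[[0,0,-0.001],[0,0,-0.002],[0,0,-0.002]]' --turn '[[0,0,0],[0,0,0],[0,0,0]]' --gripper '[0,0,0]'

```text
t: 3.78
ee_pos: [0.4906, 0.1859, 0.0716]
ee_rot: [[1.0, -0.024, 0.001], [-0.024, -1.0, 0.0], [0.001, -0.0, -1.0]]
ft_force: [1.7, -0.6, 3.2]
opening: 0.0004
finger_force: 1.3
```

>>> carry_out --translation '[[0,0,-0.001],[0,0,-0.001]]' --turn '[[0,0,0],[0,0,0]]' --gripper '[0,0]'

```text
t: 3.95
ee_pos: [0.4905, 0.1859, 0.0707]
ee_rot: [[1.0, -0.024, 0.0], [-0.024, -1.0, 0.0], [0.0, -0.0, -1.0]]
ft_force: [0.8, 0.9, 3.8]
opening: 0.0004
finger_force: 1.4
```

>>> carry_out --translation '[[0,0,-0.001],[0,0,-0.001]]' --turn '[[0,0,0],[0,0,0]]' --gripper '[0,0]'

```text
t: 4.12
ee_pos: [0.4904, 0.1859, 0.0699]
ee_rot: [[1.0, -0.024, 0.0], [-0.024, -1.0, 0.0], [0.0, -0.0, -1.0]]
ft_force: [1.4, 0.2, 3.1]
opening: 0.0005
finger_force: 1.4
```

>>> carry_out --translation '[[0,0,-0.001],[0,0,-0.001]]' --turn '[[0,0,0],[0,0,0]]' --gripper '[0,0]'

```text
t: 4.28
ee_pos: [0.4904, 0.1859, 0.069]
ee_rot: [[1.0, -0.024, -0.0], [-0.024, -1.0, -0.0], [-0.0, 0.0, -1.0]]
ft_force: [1.9, 0.9, 3.4]
opening: 0.0005
finger_force: 1.3
```

>>> carry_out --translation '[[0,0,-0.001],[0,0,-0.001]]' --turn '[[0,0,0],[0,0,0]]' --gripper '[0,0]'

```text
t: 4.45
ee_pos: [0.4905, 0.1859, 0.0683]
ee_rot: [[1.0, -0.024, 0.0], [-0.024, -1.0, 0.0], [0.0, -0.0, -1.0]]
ft_force: [1.1, 0.6, 3.1]
opening: 0.0005
finger_force: 1.8
```

>>> carry_out --translation '[[0,0,-0.0007],[0,0,-0.0007]]' --turn '[[0,0,0],[0,0,0]]' --gripper '[0,0]'

```text
t: 4.62
ee_pos: [0.4905, 0.1859, 0.068]
ee_rot: [[1.0, -0.024, 0.0], [-0.024, -1.0, 0.0], [0.0, -0.0, -1.0]]
ft_force: [0.8, -0.4, 9.2]
opening: 0.0004
finger_force: 4.4
```

Force rose sharply to 9 N at z≈68 mm, so the paddle is at its stop. I'll lift and move to the extractor.

>>> carry_out --translation '[[0,0,0.02],[0,0,0.034],[-0.004,-0.155,0.034],[-0.004,-0.155,0.034],[-0.004,-0.155,0.034],[-0.004,-0.155,0.034],[-0.004,-0.155,0.02],[-0.004,-0.155,0.014]]' --turn '[[0,0,0],[0,0,0],[0,0,0],[0,0,0],[0,0,0],[0,0,0],[0,0,0],[0,0,0]]' --gripper '[0,0,0,0,0,0,0,0]'

```text
t: 5.28
ee_pos: [0.4868, 0.0619, 0.078]
ee_rot: [[1.0, -0.025, -0.0], [-0.025, -1.0, 0.0], [-0.0, -0.0, -1.0]]
ft_force: [-0.1, 0.5, -0.2]
opening: 0.0005
finger_force: 0.0
```

```bash
python3 look.py pics/d2.png
```

```text
(no output)
```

View pics/d2.png

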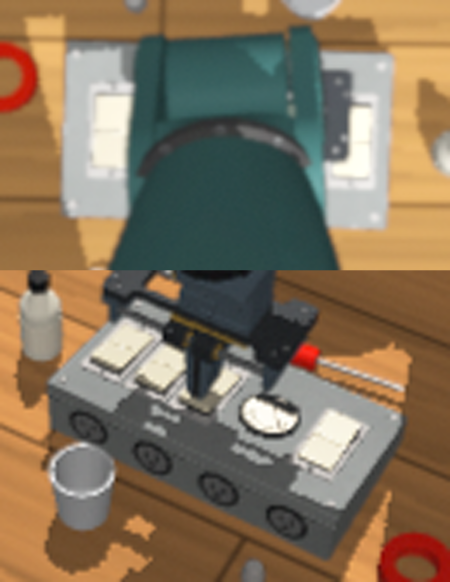

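The main paddle at (330,440) now lies far end in. The box has not moved, and the tips at (200,395) are over the extractor's far half. Next I'll press.

>>> carry_out --translation '[[0,0,-0.003],[0,0,-0.005],[0,0,-0.0065],[0,0,-0.008],[0,0,-0.009],[0,0,-0.01],[0,0,-0.011],[0,0,-0.011]]' --turn '[[0,0,0],[0,0,0],[0,0,0],[0,0,0],[0,0,0],[0,0,0],[0,0,0],[0,0,0]]' --gripper '[0,0,0,0,0,0,0,0]'

```text
t: 6.05
ee_pos: [0.4873, 0.0619, 0.0702]
ee_rot: [[1.0, -0.024, 0.0], [-0.024, -1.0, 0.0], [0.0, -0.0, -1.0]]
ft_force: [1.0, 0.7, 2.4]
opening: 0.0003
finger_force: 1.2
```

>>> carry_out --translation '[[0,0,-0.0006],[0,0,-0.0006]]' --turn '[[0,0,0],[0,0,0]]' --gripper '[0,0]'

```text
t: 6.22
ee_pos: [0.4873, 0.0618, 0.0697]
ee_rot: [[1.0, -0.024, 0.0], [-0.024, -1.0, -0.0], [0.0, 0.0, -1.0]]
ft_force: [2.0, 0.1, 2.6]
opening: 0.0002
finger_force: 1.4
```

>>> carry_out --translation '[[0,0,-0.0006],[0,0,-0.0006]]' --turn '[[0,0,0],[0,0,0]]' --gripper '[0,0]'

```text
t: 6.38
ee_pos: [0.4873, 0.0618, 0.0692]
ee_rot: [[1.0, -0.024, 0.0], [-0.024, -1.0, -0.0], [0.0, 0.0, -1.0]]
ft_force: [2.0, 1.0, 3.5]
opening: 0.0003
finger_force: 1.4
```

>>> carry_out --translation '[[0,0,-0.0009],[0,0,-0.0009]]' --turn '[[0,0,0],[0,0,0]]' --gripper '[0,0]'

```text
t: 6.55
ee_pos: [0.4872, 0.0618, 0.0684]
ee_rot: [[1.0, -0.024, 0.0], [-0.024, -1.0, -0.0], [0.0, 0.0, -1.0]]
ft_force: [1.6, 0.3, 3.2]
opening: 0.0005
finger_force: 1.4
```

>>> carry_out --translation '[[0,0,-0.0006],[0,0,-0.0006]]' --turn '[[0,0,0],[0,0,0]]' --gripper '[0,0]'

```text
t: 6.72
ee_pos: [0.4873, 0.0619, 0.0681]
ee_rot: [[1.0, -0.024, 0.0], [-0.024, -1.0, -0.0], [0.0, 0.0, -1.0]]
ft_force: [0.9, 0.2, 6.9]
opening: 0.0006
finger_force: 3.6
```

>>> carry_out --translation '[[0,0,-0.0003],[0,0,-0.0003]]' --turn '[[0,0,0],[0,0,0]]' --gripper '[0,0]'

```text
t: 6.88
ee_pos: [0.4874, 0.0618, 0.068]
ee_rot: [[1.0, -0.024, 0.0], [-0.024, -1.0, -0.0], [0.0, 0.0, -1.0]]
ft_force: [-0.1, -0.6, 10.1]
opening: 0.0008
finger_force: 4.9
```

>>> carry_out --translation '[[0,0,0.02],[0,0,0.034],[-0.003,-0.12,0.034],[-0.003,-0.12,0.034],[-0.003,-0.12,0.034],[-0.003,-0.12,0.034],[-0.003,-0.12,0.02],[-0.003,-0.12,0.014]]' --turn '[[0,0,0],[0,0,0],[0,0,0],[0,0,0],[0,0,0],[0,0,0],[0,0,0],[0,0,0]]' --gripper '[0,0,0,0,0,0,0,0]'

```text
t: 7.55
ee_pos: [0.4842, -0.0336, 0.0779]
ee_rot: [[1.0, -0.024, -0.001], [-0.024, -1.0, 0.0], [-0.001, -0.0, -1.0]]
ft_force: [-1.3, -0.3, -1.2]
opening: 0.0002
finger_force: 0.0
```

```bash
python3 look.py pics/d3.png
```

```text
(no output)
```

View pics/d3.png

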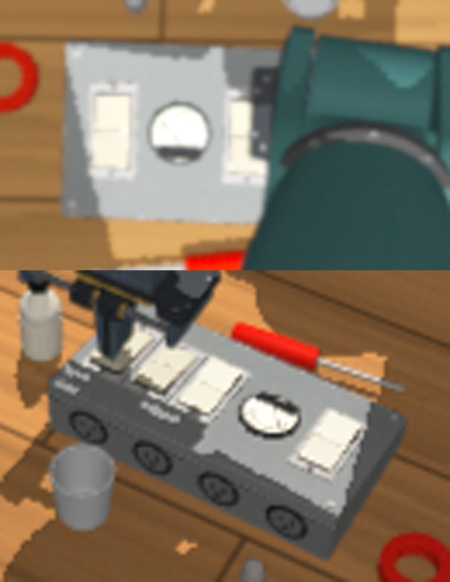

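The extractor at (210,390) is down, the lamp at (168,370) is still raised, and the tips at (113,350) are over the rotary paddle's far half. I'll press.

>>> carry_out --translation '[[0,0,-0.003],[0,0,-0.005],[0,0,-0.0065],[0,0,-0.008],[0,0,-0.009],[0,0,-0.01],[0,0,-0.011],[0,0,-0.011]]' --turn '[[0,0,0],[0,0,0],[0,0,0],[0,0,0],[0,0,0],[0,0,0],[0,0,0],[0,0,0]]' --gripper '[0,0,0,0,0,0,0,0]'

```text
t: 8.32
ee_pos: [0.485, -0.0342, 0.0702]
ee_rot: [[1.0, -0.024, 0.0], [-0.024, -1.0, -0.0], [0.0, 0.0, -1.0]]
ft_force: [1.0, 1.3, 2.7]
opening: 0.0001
finger_force: 1.2
```

>>> carry_out --translation '[[0,0,-0.0009],[0,0,-0.0009]]' --turn '[[0,0,0],[0,0,0]]' --gripper '[0,0]'

```text
t: 8.48
ee_pos: [0.4849, -0.0342, 0.0695]
ee_rot: [[1.0, -0.024, 0.0], [-0.024, -1.0, -0.0], [0.0, 0.0, -1.0]]
ft_force: [1.2, 0.9, 2.5]
opening: 0.0005
finger_force: 1.3
```

>>> carry_out --translation '[[0,0,-0.0008],[0,0,-0.0008]]' --turn '[[0,0,0],[0,0,0]]' --gripper '[0,0]'

```text
t: 8.65
ee_pos: [0.4848, -0.0342, 0.0688]
ee_rot: [[1.0, -0.024, 0.0], [-0.024, -1.0, -0.0], [0.0, 0.0, -1.0]]
ft_force: [1.7, -0.6, 1.9]
opening: 0.0003
finger_force: 1.4
```

>>> carry_out --translation '[[0,0,-0.0005],[0,0,-0.0005]]' --turn '[[0,0,0],[0,0,0]]' --gripper '[0,0]'

```text
t: 8.82
ee_pos: [0.4849, -0.0342, 0.0684]
ee_rot: [[1.0, -0.024, 0.0], [-0.024, -1.0, -0.0], [0.0, 0.0, -1.0]]
ft_force: [1.9, -0.5, 2.0]
opening: 0.0003
finger_force: 1.5
```

>>> carry_out --translation '[[0,0,-0.0006],[0,0,-0.0006]]' --turn '[[0,0,0],[0,0,0]]' --gripper '[0,0]'

```text
t: 8.98
ee_pos: [0.485, -0.0342, 0.0681]
ee_rot: [[1.0, -0.024, 0.0], [-0.024, -1.0, -0.0], [0.0, 0.0, -1.0]]
ft_force: [0.5, 0.7, 8.1]
opening: 0.0006
finger_force: 4.0
```

>>> carry_out --translation '[[0,0,-0.0004],[0,0,-0.0004]]' --turn '[[0,0,0],[0,0,0]]' --gripper '[0,0]'

```text
t: 9.15
ee_pos: [0.485, -0.0342, 0.068]
ee_rot: [[1.0, -0.024, 0.0], [-0.024, -1.0, -0.0], [0.0, 0.0, -1.0]]
ft_force: [-0.6, -0.8, 12.4]
opening: 0.0003
finger_force: 5.9
```

Stop reached. I'll lift well clear and check.

>>> carry_out --translation '[[0,0,0.04],[0,0,0.09],[0,0,0.14],[0,0,0.18],[0,-0.05,0.18],[0,-0.1,0.18],[0,-0.15,0.18],[0,-0.2,0.18]]' --turn '[[0,0,0],[0,0,0],[0,0,0],[0,0,0],[0,0,0],[0,0,0],[0,0,0],[0,0,0]]' --gripper '[0,0,0,0,0,0,0,0]'

```text
t: 9.82
ee_pos: [0.4838, -0.1955, 0.2115]
ee_rot: [[1.0, -0.023, -0.001], [-0.023, -1.0, 0.0], [-0.001, -0.0, -1.0]]
ft_force: [0.8, 0.5, 0.6]
opening: 0.0004
finger_force: 0.0
```

>>> carry_out --translation '[[0,-0.05,0],[0,-0.1,0],[0,-0.15,0],[0,-0.2,0],[0,-0.25,0],[0,-0.3,0],[0,-0.3,0],[0,-0.3,0]]' --turn '[[0,0,0],[0,0,0],[0,0,0],[0,0,0],[0,0,0],[0,0,0],[0,0,0],[0,0,0]]' --gripper '[0,0,0,0,0,0,0,0]'

```text
t: 10.48
ee_pos: [0.4838, -0.4353, 0.2105]
ee_rot: [[1.0, -0.026, -0.001], [-0.026, -1.0, 0.001], [-0.001, -0.001, -1.0]]
ft_force: [-0.5, 0.7, -0.5]
opening: 0.0003
finger_force: 0.0
```

```bash
python3 look.py pics/d4.png
```

```text
(no output)
```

View pics/d4.png

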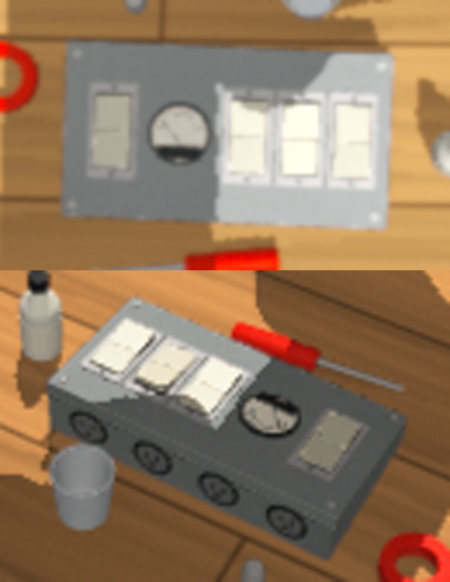

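The main (330,440), extractor (210,388) and rotary (122,345) paddles all lie far end in. The lamp (168,365) is still raised, and the box and the other things in view have not moved.

```bash
python3 -c "
from rig import env
print(env.sign_off())"
```

```text
the job is handed in; nothing more can be done
None
```

I switched on the main switch, then the dust extractor, then the rotary tool, each pressed to its stop with at most about 12 N. The lamp is still off, the box and the things around it look unmoved, and the job was handed in at about 10.6 s with the arm clear.

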